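Raise the bench work support until it locks

ROBOT

A 6-joint arm with a two-finger parallel gripper is mounted at the origin on a cart in front of the work surface, level with it; the furniture and walls round the work are solid. World frame = base frame: x ahead of the robot, y to its left, z up, the work surface at z = 0. Lengths are in m, angles in rad, forces in N, time in s.
With the tool pointing down it reaches from about 0.3 to 0.825 m from the base axis. Payload 5.4 kg.
Tool frame: the origin (TCP) lies midway between the tips of the shut fingers; the grasp point (between the pads) lies 19 mm behind it; z points along the fingers, y is the line along which they close (so a half turn about z gives the same grasp; the last joint's range is limited). The gripper opens to 92 mm and grips with 3 to 60 N. Pads are 20 mm wide; open, the fingers measure 128 mm over their backs; the gripper's body (75 mm by 189 mm) begins 69 mm behind the grasp point.
Start: joints at [-1.372, 0.158, 1.597, -0, 1.386, -0.21], TCP at [0.229, -0.528, 0.215] pointing down, gripper open.
Joint ranges: [-2.91, 2.91], [-0.94, 2.29], [0.18, 2.7], [-1.29, 4.43], [0.17, 2.64], [-3, 3]. Speed limits (rad/s): [2.57, 2.57, 3.14, 3.14, 3.14, 3.14].

INTERFACE

Orientations are given as a rotation vector (axis times angle).
In Python, from workcell import env gives the robot as it stands. The module is installed in compiled form; this text tells all that it offers.
- The arm moves only by the tool drive_tool, never from a script. Its argument "motion" is a list of rows, each an object of numbers: "tx", "ty", "tz": the shift along the tool's x, y, z as a fraction of full scale; "wx", "wy", "wz": the turn, a rotation vector about the tool's x, y, z as a fraction of full scale; "claw": the finger opening in mm, from 0 to 91.9. A call has exactly 10 rows; each row shifts and turns the commanded pose from where the row before left it, along the tool's axes as they then stand; what a row does not reach is not made up. Full scale, the value 1, is 0.04 m for a shift and 360 degrees for a turn. A row lasts 1/10 s, in which the tool goes at most 50 mm and 8.59 degrees, less where a joint would pass 70% of its speed; a pose out of reach is approached as far as the arm can. A call with a number of a shift or a turn outside -1 to 1 is refused whole. A call with a gripper value outside its range is refused whole. The fingers move at their own pace and stop on an object; "newtons" is the grip in N (left out, the last holds). Time passes only in rows, so rows that do not move let the fingers close, or fill a call up. It gives the time, the measured TCP pose, the force, the opening and the grip force at its end, in the units of the state.
- env.state(): the state, without advancing time (a new reading comes with each control period).
- env.read_camera(name): name is "side" or "top" or "wrist"; returns the picture (480x640x3 uint8, red, green, blue); there is no depth.
- env.camera_model(name): a dict with "K" (3x3 intrinsics, pixels), "view" (4x4, takes a point from world to camera coordinates); the wrist camera has in their place "hand_eye" (4x4, takes a point from camera to tool coordinates, whose origin is the TCP and whose axes are the flange's). Camera axes: x right, y up, looking along -z (the intrinsics and any distortion apply to the point x, -y, -z); pixel columns grow to the right and rows downward; lengths in m; the calibration is good to about 2 mm. A picture is of the moment at which its call begins: read the wrist's pose just before it. camera_model takes no time and is no camera call.
- env.hand_in(): hands the job in; it is judged then, once.
Trained networks look in the newest picture that a camera, given by its name, has taken for a name from the list of things; names that differ only in an ending like _2 or _b are one class to them, and where a whole thing is asked for, a point or a joint stands for the part that bears it (a point fixed in the world has none). Each returns a list of dicts, best first, with "conf" (0 to 1); they miss things now and then, are a little off and sometimes report something else, mostly with a low value. They report only what shows in the picture. A call takes as long as a camera call.
- env.regions_of(camera, query): "mask" (480x640 bool, what is visible of it) and "extent" ([left, top, right, bottom] in pixels, round what is visible of it).
- env.tip_of(camera, query): "pixel" ([column, row] in pixels: a listed point, or the origin of a listed thing).
The state is a dict: "time_s": time; "qpos": joint angles; "qd": joint speeds; "joint_efforts": joint torques, N m; "tool_pos": TCP position; "tool_rot": TCP orientation; "force": force on the tool from outside, world axes, zero at the start; "wrist_torque": the same for the moment, N m; "width": opening from 0.0 (shut) to 1.0 (fully open); "grasp_force": force on a finger pad.
Only numpy, scipy, OpenCV 4.12 (cv2) and the standard library are available. Lean on these libraries where they do the work, as an engineer would, in place of code of your own. Each camera call takes 0.05 s, during which the arm holds its last target. There are 200 camera calls.

TASK

Raise the telescoping work support that stands on the bench left of the vise: draw its inner post up out of the tube as far as it goes, then twist it one way or the other, feeling for the place where the spring button clicks out into the hole of the collar and locks it. Let go; the support must stay up by itself, locked. Leave the tools lying round it where they are.

Things in the scene. Friction and masses are not known exactly. Their poses are not given: they have to be found in the camera images.
- support: Fixed part of the telescoping work support, screwed to the bench: dark steel foot plate 110 x 110 x 8 mm with an upright aluminium tube, 36 mm in diameter, in its middle. Origin: on the tube's axis at the bench top; z is up along the tube.
- collar (a point): Centre of the dark faceted clamp collar, 38 mm in diameter and 34 mm high, on the tube's upper end (162 mm above the bench). One lock hole, 9 mm wide, 11 mm high, is in its wall at this height. The collar is fixed, but which way round differs and is not reported (axes here are the support's): the hole looks along -x give or take 0.8 rad; a screw ear is opposite, reaching 29 mm out.
- rest_bar (a point): Centre of the rest bar, dark steel with rubber top and end caps, level across the top of the 27 mm inner post: 110 mm long (own y), 26 mm wide (own x, the width to grip), 24 mm high (z up). Grip it from above across its middle. With the post fully down this point is 226 mm above the bench, the bar's underside 35 mm above the collar.
- button_seat (a point): On the post's axis, inside the tube, where its brass spring button sits (7 mm diameter, round end), pointing along the bar's own -x. Off the hole it only rubs inside the tube. Within about 1 mm of the hole it springs out 7 mm by itself, and the post can no longer sink or turn beyond a play of 3 mm and 0.1 rad.
- rest (a joint): Turn of bar, post and button together about the tube's axis, rad, anticlockwise from above; 0 with bar and support axes parallel. Starts within 0.45; end stops at 0.95 either way. It turns freely (under 0.25 N m) until the button is in the hole or a stop is met, so a block may be either one: try gently whether the post still sinks.
- post (a joint): Height of post and bar above their lowest position, m: 0 fully down (as it starts), 0.081 at the upper stop. The button is level with the hole at 0.080, give or take 0.002, so it can click in while the post is held at or just under the stop. Lifting takes 3 to 6 N; let go unlocked, it sinks under its weight of about 3.5 N.
- wrench_17: Loose steel spanner, 38 x 204 x 10 mm, lying near the foot; leave it alone. Origin at the middle of its underside.
- screwdriver_b: Loose screwdriver with yellow handle, 32 x 186 x 28 mm, lying near the foot; leave it alone. Origin at the middle of its underside.
- black_tape: Loose roll of black tape, 58 x 56 x 19 mm, lying right of the foot; leave it alone. Origin at the middle of its underside.

How it is judged:
On the way:
1. the post is drawn up to its full height (value of joint post above 0.077 m), for 0.2 s.
At the end, for the whole second after the job is handed in: The post stands by itself, locked by its button: at least 75.5 mm above its lowest position (unlocked it sinks at once), at rest, with nothing touching it (value of joint post above 0.0755 m and velocity of joint post between -0.01 and 0.01 m/s and contact force between the arm and anything else below 0.5 N).
It fails at once if a bystander (spanner, screwdriver or roll of tape) is moved by more than 20 mm (distance of any of wrench_17, screwdriver_b, black_tape from where it was at the start of the episode above 0.02 m).
It also fails if it takes over 64 s, if anything falls off the work surface, if the arm or the gripper's body presses on something with over 40 N, if the wrist force passes 120 N, or if a joint passes its speed limit or range.

## Working session

There is one attempt and no reset: what is moved stays moved. The work goes in short steps, Python scripts to look and compute and a tool call to move; the robot and the scene stay as the last step left them, time stands still between calls to the robot, and variables do not carry over. Pictures are saved under pics/ and viewed, at most 10 in all, crops included, and the job is handed in when it is done.

Besides the shell and the picture viewer there is one more tool, called after "Call:" as name(argument=value, ...) on one line, values as JSON. drive_tool: Moves the arm, as the interface text tells. Shift numbers are shares of 0.04 m and turn numbers shares of 360 degrees, none past 1 either way. Its arguments: {"type":"object","properties":{"motion":{"type":"array","items":{"type":"object","properties":{"tx":{"type":"number","minimum":-1,"maximum":1},"ty":{"type":"number","minimum":-1,"maximum":1},"tz":{"type":"number","minimum":-1,"maximum":1},"wx":{"type":"number","minimum":-1,"maximum":1},"wy":{"type":"number","minimum":-1,"maximum":1},"wz":{"type":"number","minimum":-1,"maximum":1},"claw":{"type":"number"}}}},"newtons":{"type":"number"}},"required":["motion"]}

```bash
mkdir -p pics
cat > h.py <<'E'
import numpy as np, cv2
from workcell import env
from scipy.spatial.transform import Rotation as R
def ray(cam,px):
    m=env.camera_model(cam); K=np.array(m["K"]); V=np.array(m["view"])
    p=np.linalg.solve(K,[px[0],px[1],1]); d=V[:3,:3].T@np.array([p[0],-p[1],-p[2]])
    return -V[:3,:3].T@V[:3,3], d
def atz(cam,px,z):
    o,d=ray(cam,px); return o+d*(z-o[2])/d[2]
E
python3 - <<'E'
from h import *
for c in ("top","side"):
    cv2.imwrite(f"pics/{c}0.png",env.read_camera(c)[:,:,::-1])
    for q,z in (("rest_bar",.226),("collar",.162),("support",0),("black_tape",0),("wrench_17",0),("screwdriver_b",0)):
        for r in env.tip_of(c,q)[:2]: print(c,q,r["pixel"],round(r["conf"],2),atz(c,r["pixel"],z).round(3))
for r in env.regions_of("top","rest_bar")[:2]:
    print(r["conf"],r["extent"]); ys,xs=np.nonzero(r["mask"])
    P=np.array([atz("top",p,.238)[:2] for p in zip(xs,ys)]).astype(np.float32); print(len(P),cv2.minAreaRect(P))
print(env.state()["tool_rot"],env.state()["time_s"],env.camera_model("top").keys())
E
```

```text
top rest_bar [343.5, 228.2] 0.81 [0.526 0.226 0.226]
top collar [345.1, 234.1] 0.78 [0.524 0.223 0.162]
top support [342.9, 242.8] 0.91 [0.528 0.227 0.   ]
top wrench_17 [360.5, 293.8] 0.77 [0.424 0.194 0.   ]
top wrench_17 [285.9, 253.0] 0.49 [0.51  0.344 0.   ]
top screwdriver_b [282.9, 254.1] 0.64 [0.508 0.35  0.   ]
top screwdriver_b [345.8, 233.4] 0.5 [0.547 0.221 0.   ]
side rest_bar [325.0, 228.1] 0.85 [0.524 0.223 0.226]
side collar [323.2, 259.0] 0.75 [0.522 0.236 0.162]
side support [320.5, 337.3] 0.8 [0.521 0.233 0.   ]
side support [327.0, 224.6] 0.63 [0.523 0.737 0.   ]
side black_tape [339.5, 382.3] 0.63 [0.555 0.117 0.   ]
side wrench_17 [260.3, 348.5] 0.79 [0.415 0.194 0.   ]
side screwdriver_b [316.1, 301.5] 0.9 [0.508 0.351 0.   ]
0.71 [310.8, 210.4, 379.6, 247.7]
1233 ((0.5222687721252441, 0.2235008031129837), (0.11221613734960556, 0.035761263221502304), 72.25968933105469)
0.18 [312.6, 213.3, 381.8, 246.4]
1196 ((0.5222123265266418, 0.22392301261425018), (0.10952972620725632, 0.0362364687025547), 69.89325714111328)
[-3.07614812e+00 -6.37785240e-01  3.26492862e-05] 0.75 dict_keys(['K', 'view'])
```

View pics/top0.png

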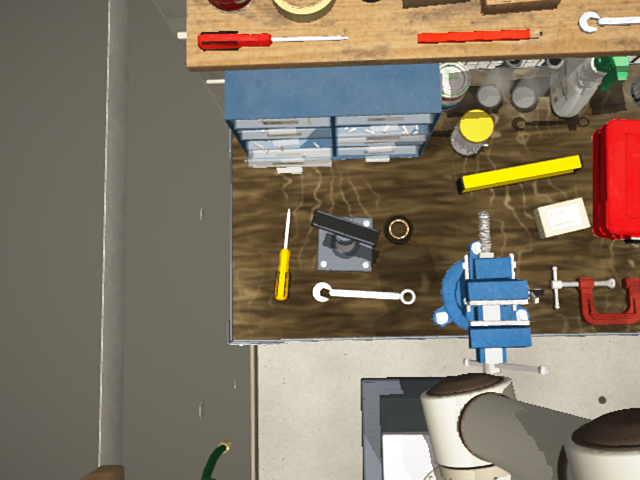

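View pics/side0.png

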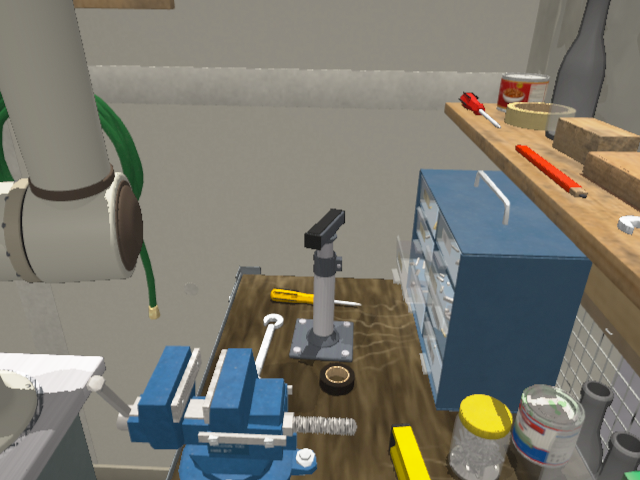

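The top view shows the bar from (312,213) to (378,245), with its centre near (345,229). The foot is around (345,243), the wrench at (365,294), the screwdriver at (284,255) and the tape at (398,229). The side view agrees: the bar is at (325,228), and the collar ear points right (+x). The bar's centre is about (0.525, 0.224) and its long axis lies at about 72°. I'll move above it.

Call:
drive_tool(motion=[{"tz": -1,"wz": -0.0225,"claw": 80},{"tz": -1,"wz": -0.0225},{"tz": -1,"wz": -0.0225},{"tz": -1,"wz": -0.0225},{"tz": -0.6,"wz": -0.0225},{"wz": -0.0225},{"tx": 0.9},{"tx": 0.9},{"tx": 0.9},{"tx": 0.9}], newtons=30)

```text
schema error: expected keys tx, ty, tz, wx, wy, wz, claw
```

Call:
drive_tool(motion=[{"tx": 1},{"tx": 1},{"tx": 1},{"tx": 1},{"tx": 1},{"tx": 1},{"tx": 1},{"tx": 1},{"tx": 1},{"tx": 1}])

```text
schema error: expected keys tx, ty, tz, wx, wy, wz, claw
```

All keys are required.

Call:
drive_tool(motion=[{"tx": 0,"ty": 0,"tz": -1,"wx": 0,"wy": 0,"wz": -0.0225,"claw": 80},{"tx": 0,"ty": 0,"tz": -1,"wx": 0,"wy": 0,"wz": -0.0225,"claw": 80},{"tx": 0,"ty": 0,"tz": -1,"wx": 0,"wy": 0,"wz": -0.0225,"claw": 80},{"tx": 0,"ty": 0,"tz": -1,"wx": 0,"wy": 0,"wz": -0.0225,"claw": 80},{"tx": 0,"ty": 0,"tz": -0.6,"wx": 0,"wy": 0,"wz": -0.0225,"claw": 80},{"tx": 0,"ty": 0,"tz": 0,"wx": 0,"wy": 0,"wz": -0.0225,"claw": 80},{"tx": 0.9,"ty": 0,"tz": 0,"wx": 0,"wy": 0,"wz": 0,"claw": 80},{"tx": 0.9,"ty": 0,"tz": 0,"wx": 0,"wy": 0,"wz": 0,"claw": 80},{"tx": 0.9,"ty": 0,"tz": 0,"wx": 0,"wy": 0,"wz": 0,"claw": 80},{"tx": 0.9,"ty": 0,"tz": 0,"wx": 0,"wy": 0,"wz": 0,"claw": 80}], newtons=30)

```text
time_s: 1.75
tool_pos: [0.2732, -0.3893, 0.3986]
tool_rot: [2.541, 1.847, 0.0]
force: [0.2, 1.0, 0.3]
width: 0.871
grasp_force: 0.0
```

Call:
drive_tool(motion=[{"tx": 1,"ty": 0.1,"tz": 0,"wx": 0,"wy": 0,"wz": 0,"claw": 80},{"tx": 1,"ty": 0.1,"tz": 0,"wx": 0,"wy": 0,"wz": 0,"claw": 80},{"tx": 1,"ty": 0.1,"tz": 0,"wx": 0,"wy": 0,"wz": 0,"claw": 80},{"tx": 1,"ty": 0.1,"tz": 0,"wx": 0,"wy": 0,"wz": 0,"claw": 80},{"tx": 1,"ty": 0.1,"tz": 0,"wx": 0,"wy": 0,"wz": 0,"claw": 80},{"tx": 1,"ty": 0.1,"tz": 0,"wx": 0,"wy": 0,"wz": 0,"claw": 80},{"tx": 1,"ty": 0.1,"tz": 0,"wx": 0,"wy": 0,"wz": 0,"claw": 80},{"tx": 1,"ty": 0.1,"tz": 0,"wx": 0,"wy": 0,"wz": 0,"claw": 80},{"tx": 1,"ty": 0.1,"tz": 0,"wx": 0,"wy": 0,"wz": 0,"claw": 80},{"tx": 1,"ty": 0.1,"tz": 0,"wx": 0,"wy": 0,"wz": 0,"claw": 80}])

```text
time_s: 2.75
tool_pos: [0.4348, -0.0208, 0.3988]
tool_rot: [2.541, 1.847, 0.001]
force: [0.9, 0.8, -0.8]
width: 0.874
grasp_force: 0.0
```

Call:
drive_tool(motion=[{"tx": 1,"ty": 0.1,"tz": 0,"wx": 0,"wy": 0,"wz": 0,"claw": 80},{"tx": 1,"ty": 0.1,"tz": 0,"wx": 0,"wy": 0,"wz": 0,"claw": 80},{"tx": 1,"ty": 0,"tz": 0,"wx": 0,"wy": 0,"wz": 0,"claw": 80},{"tx": 1,"ty": 0,"tz": 0,"wx": 0,"wy": 0,"wz": 0,"claw": 80},{"tx": 1,"ty": 0,"tz": 0,"wx": 0,"wy": 0,"wz": 0,"claw": 80},{"tx": 1,"ty": 0,"tz": 0,"wx": 0,"wy": 0,"wz": 0,"claw": 80},{"tx": 0.3,"ty": 0,"tz": 0,"wx": 0,"wy": 0,"wz": 0,"claw": 80},{"tx": 0,"ty": 0,"tz": 0,"wx": 0,"wy": 0,"wz": 0,"claw": 80},{"tx": 0,"ty": 0,"tz": 0,"wx": 0,"wy": 0,"wz": 0,"claw": 80},{"tx": 0,"ty": 0,"tz": 0,"wx": 0,"wy": 0,"wz": 0,"claw": 80}])

```text
time_s: 3.75
tool_pos: [0.5198, 0.2134, 0.399]
tool_rot: [2.542, 1.845, 0.0]
force: [-0.7, -0.7, 0.4]
width: 0.868
grasp_force: 0.0
```

```bash
cat >> h.py <<'E'
def wray(px,s):
    m=env.camera_model("wrist"); K=np.array(m["K"]); H=np.array(m["hand_eye"])
    T=np.eye(4); T[:3,:3]=R.from_rotvec(s["tool_rot"]).as_matrix(); T[:3,3]=s["tool_pos"]; T=T@H
    p=np.linalg.solve(K,[px[0],px[1],1]); return T[:3,3], T[:3,:3]@np.array([p[0],-p[1],-p[2]])
def watz(px,s,z):
    o,d=wray(px,s); return o+d*(z-o[2])/d[2]
E
python3 - <<'E'
from h import *
s=env.state(); cv2.imwrite("pics/w1.png",env.read_camera("wrist")[:,:,::-1])
print(s["tool_pos"],s["tool_rot"],s["qpos"])
for q,z in (("rest_bar",.226),("collar",.162),("support",0)):
    for r in env.tip_of("wrist",q)[:2]: print(q,r["pixel"],round(r["conf"],2),watz(r["pixel"],s,z).round(3))
for r in env.regions_of("wrist","rest_bar")[:2]:
    print(r["conf"],r["extent"]); ys,xs=np.nonzero(r["mask"])
    P=np.array([watz(p,s,.238)[:2] for p in zip(xs,ys)]).astype(np.float32); print(len(P),cv2.minAreaRect(P))
E
```

```text
[0.51983614 0.21335585 0.398976  ] [2.54234303e+00 1.84462937e+00 2.65655777e-04] [ 1.74679674e-01  7.52499401e-02  1.33006001e+00 -4.23868676e-04
  1.73589105e+00  4.90052355e-01]
rest_bar [315.3, 205.8] 0.59 [0.526 0.227 0.226]
collar [315.0, 197.8] 0.57 [0.524 0.223 0.162]
support [317.7, 178.2] 0.98 [0.529 0.223 0.   ]
support [317.1, 209.6] 0.28 [0.513 0.175 0.   ]
0.95 [298.9, 147.2, 337.2, 266.1]Traceback (most recent call last):
  File "<stdin>", line 8, in <module>
  File "h.py", line 15, in watz
    o,d=wray(px,s); return o+d*(z-o[2])/d[2]
        ~~~~^^^^^^
  File "h.py", line 11, in wray
    m=env.camera_model("wrist"); K=np.array(m["K"]); H=np.array(m["hand_eye"])
ValueError: time passes only in moves, steps and waits
```

View pics/w1.png

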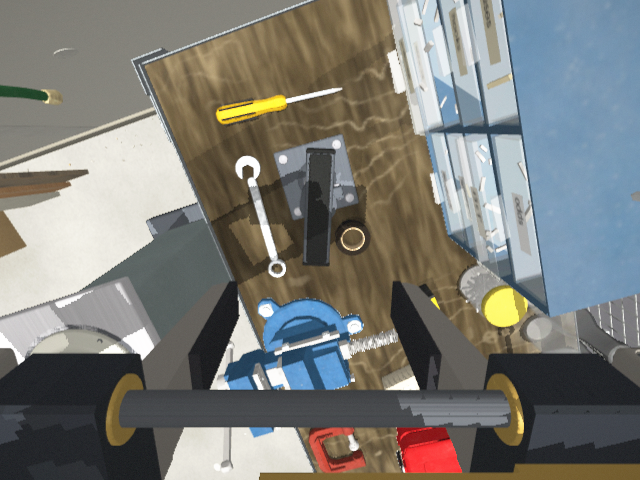

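The wrist view shows the bar at (320,148)–(316,266), which is turned 2° from the tool. The cabinet is to the right, so I'll check its clearance before going down.

Run:
```python
from h import *
b=atz("side",(438,408),0); print("cab bottom",b.round(3))
for z in (.2,.25,.3,.35):
    print(z,"topcam front corners",atz("top",(232,120),z).round(3),atz("top",(438,118),z).round(3),"drawers",atz("top",(333,165),z).round(3), "side near top",atz("side",(458,255),z).round(3))
```

```text
cab bottom [0.705 0.07  0.   ]
0.2 topcam front corners [0.725 0.415 0.2  ] [0.716 0.059 0.2  ] drawers [0.639 0.241 0.2  ] side near top [0.734 0.193 0.2  ]
0.25 topcam front corners [0.708 0.405 0.25 ] [0.699 0.068 0.25 ] drawers [0.626 0.24  0.25 ] side near top [0.705 0.096 0.25 ]
0.3 topcam front corners [0.691 0.396 0.3  ] [0.683 0.077 0.3  ] drawers [0.614 0.24  0.3  ] side near top [ 0.677 -0.     0.3  ]
0.35 topcam front corners [0.673 0.386 0.35 ] [0.666 0.085 0.35 ] drawers [0.601 0.239 0.35 ] side near top [ 0.648 -0.096  0.35 ]
```

The cabinet top is at about 0.26 m, below the gripper body. Its face at x≈0.70 is clear too. Going down and gripping.

Call:
drive_tool(motion=[{"tx": 0.3,"ty": 0.03,"tz": 0.4,"wx": 0,"wy": 0,"wz": 0.0055,"claw": 80},{"tx": 0,"ty": 0,"tz": 0.9,"wx": 0,"wy": 0,"wz": 0,"claw": 80},{"tx": 0,"ty": 0,"tz": 0.9,"wx": 0,"wy": 0,"wz": 0,"claw": 80},{"tx": 0,"ty": 0,"tz": 0.8,"wx": 0,"wy": 0,"wz": 0,"claw": 80},{"tx": 0,"ty": 0,"tz": 0.7,"wx": 0,"wy": 0,"wz": 0,"claw": 80},{"tx": 0,"ty": 0,"tz": 0.6,"wx": 0,"wy": 0,"wz": 0,"claw": 80},{"tx": 0,"ty": 0,"tz": 0.5,"wx": 0,"wy": 0,"wz": 0,"claw": 80},{"tx": 0,"ty": 0,"tz": 0,"wx": 0,"wy": 0,"wz": 0,"claw": 80},{"tx": 0,"ty": 0,"tz": 0,"wx": 0,"wy": 0,"wz": 0,"claw": 60},{"tx": 0,"ty": 0,"tz": 0,"wx": 0,"wy": 0,"wz": 0,"claw": 45}])

```text
time_s: 5.0
tool_pos: [0.5257, 0.2258, 0.2084]
tool_rot: [2.572, 1.802, 0.004]
force: [-0.3, 0.9, -0.7]
width: 0.722
grasp_force: 0.0
```

Call:
drive_tool(motion=[{"tx": 0,"ty": 0,"tz": 0,"wx": 0,"wy": 0,"wz": 0,"claw": 35},{"tx": 0,"ty": 0,"tz": 0,"wx": 0,"wy": 0,"wz": 0,"claw": 30},{"tx": 0,"ty": 0,"tz": 0,"wx": 0,"wy": 0,"wz": 0,"claw": 25},{"tx": 0,"ty": 0,"tz": 0,"wx": 0,"wy": 0,"wz": 0,"claw": 15},{"tx": 0,"ty": 0,"tz": 0,"wx": 0,"wy": 0,"wz": 0,"claw": 15},{"tx": 0,"ty": 0,"tz": 0,"wx": 0,"wy": 0,"wz": 0,"claw": 15},{"tx": 0,"ty": 0,"tz": 0,"wx": 0,"wy": 0,"wz": 0,"claw": 15},{"tx": 0,"ty": 0,"tz": 0,"wx": 0,"wy": 0,"wz": 0,"claw": 15},{"tx": 0,"ty": 0,"tz": 0,"wx": 0,"wy": 0,"wz": 0,"claw": 15},{"tx": 0,"ty": 0,"tz": 0,"wx": 0,"wy": 0,"wz": 0,"claw": 15}])

```text
time_s: 6.0
tool_pos: [0.5254, 0.2256, 0.207]
tool_rot: [2.572, 1.802, 0.002]
force: [4.1, -1.5, 0.6]
width: 0.277
grasp_force: 30.7
```

Call:
drive_tool(motion=[{"tx": 0,"ty": 0,"tz": -0.2,"wx": 0,"wy": 0,"wz": 0,"claw": 15},{"tx": 0,"ty": 0,"tz": -0.3,"wx": 0,"wy": 0,"wz": 0,"claw": 15},{"tx": 0,"ty": 0,"tz": -0.3,"wx": 0,"wy": 0,"wz": 0,"claw": 15},{"tx": 0,"ty": 0,"tz": -0.3,"wx": 0,"wy": 0,"wz": 0,"claw": 15},{"tx": 0,"ty": 0,"tz": -0.3,"wx": 0,"wy": 0,"wz": 0,"claw": 15},{"tx": 0,"ty": 0,"tz": -0.3,"wx": 0,"wy": 0,"wz": 0,"claw": 15},{"tx": 0,"ty": 0,"tz": -0.2,"wx": 0,"wy": 0,"wz": 0,"claw": 15},{"tx": 0,"ty": 0,"tz": -0.1,"wx": 0,"wy": 0,"wz": 0,"claw": 15},{"tx": 0,"ty": 0,"tz": 0,"wx": 0,"wy": 0,"wz": 0,"claw": 15},{"tx": 0,"ty": 0,"tz": 0,"wx": 0,"wy": 0,"wz": 0,"claw": 15}])

```text
time_s: 7.0
tool_pos: [0.525, 0.2254, 0.2861]
tool_rot: [2.572, 1.802, -0.0]
force: [4.6, -2.2, -0.3]
width: 0.281
grasp_force: 30.5
```

Run:
```python
from h import *
s=env.state(); print(s["tool_pos"],s["force"],s["wrist_torque"])
i=env.read_camera("side")[:,:,::-1][170:350,240:420]
cv2.imwrite("pics/s2.png",cv2.resize(i,None,fx=3,fy=3,interpolation=2))
```

```text
[0.52500653 0.22535265 0.28614907] [ 4.64222733 -2.22607669 -0.26165693] [-0.51679746 -1.24731298 -0.07967951]
```

View pics/s2.png

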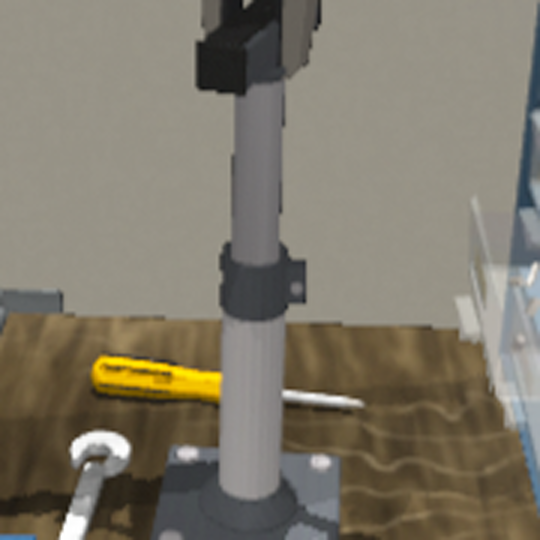

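The post is up about 79 mm, with no stop force yet. In the crop the collar's ear reaches right at (305,283), nearly side-on to the camera. I'll work out which direction that is.

Run:
```python
from h import *
o,d=ray("side",(324,264)); print("cam",o.round(3),"ray yaw deg",np.degrees(np.arctan2(d[1],d[0])))
print("scale: ear tip & axis at z .162 on plane thru axis")
for px in ((342,264),(324.6,264),(313.7,264),(336,264)):
    o,d=ray("side",px); n=np.array([.525,.225])-o[:2]; t=(n@n)/(d[:2]@n); p=o+t*d; print(px,p.round(4))
```

```text
cam [ 0.533 -0.484  0.551] ray yaw deg 90.70176765494809
scale: ear tip & axis at z .162 on plane thru axis
(342, 264) [0.5543 0.2253 0.1593]
(324.6, 264) [0.5251 0.225  0.1584]
(313.7, 264) [0.5067 0.2248 0.1579]
(336, 264) [0.5442 0.2252 0.159 ]
```

Call:
drive_tool(motion=[{"tx": 0,"ty": 0,"tz": -0.03,"wx": 0,"wy": 0,"wz": 0,"claw": 15},{"tx": 0,"ty": 0,"tz": -0.03,"wx": 0,"wy": 0,"wz": 0,"claw": 15},{"tx": 0,"ty": 0,"tz": -0.02,"wx": 0,"wy": 0,"wz": 0,"claw": 15},{"tx": 0,"ty": 0,"tz": 0,"wx": 0,"wy": 0,"wz": 0,"claw": 15},{"tx": 0,"ty": 0,"tz": 0,"wx": 0,"wy": 0,"wz": 0,"claw": 15},{"tx": 0,"ty": 0,"tz": 0,"wx": 0,"wy": 0,"wz": 0,"claw": 15},{"tx": 0,"ty": 0,"tz": 0,"wx": 0,"wy": 0,"wz": 0,"claw": 15},{"tx": 0,"ty": 0,"tz": 0,"wx": 0,"wy": 0,"wz": 0,"claw": 15},{"tx": 0,"ty": 0,"tz": 0,"wx": 0,"wy": 0,"wz": 0,"claw": 15},{"tx": 0,"ty": 0,"tz": 0,"wx": 0,"wy": 0,"wz": 0,"claw": 15}])

```text
time_s: 8.05
tool_pos: [0.5247, 0.2252, 0.2881]
tool_rot: [2.573, 1.802, -0.002]
force: [6.0, -2.4, -5.4]
width: 0.283
grasp_force: 30.5
```

The ear points along about +x in the world, so the hole faces about 180°, while the button is at about 160°. I'll twist anticlockwise (−wz), holding lightly at the stop.

Call:
drive_tool(motion=[{"tx": 0,"ty": 0.03,"tz": 0,"wx": 0,"wy": 0,"wz": -0.004,"claw": 15},{"tx": 0,"ty": 0,"tz": 0,"wx": 0,"wy": 0,"wz": -0.004,"claw": 15},{"tx": 0,"ty": 0,"tz": 0,"wx": 0,"wy": 0,"wz": -0.004,"claw": 15},{"tx": 0,"ty": 0,"tz": 0,"wx": 0,"wy": 0,"wz": -0.004,"claw": 15},{"tx": 0,"ty": 0,"tz": 0,"wx": 0,"wy": 0,"wz": -0.004,"claw": 15},{"tx": 0,"ty": 0,"tz": 0,"wx": 0,"wy": 0,"wz": -0.004,"claw": 15},{"tx": 0,"ty": 0,"tz": 0,"wx": 0,"wy": 0,"wz": -0.004,"claw": 15},{"tx": 0,"ty": 0,"tz": 0,"wx": 0,"wy": 0,"wz": -0.004,"claw": 15},{"tx": 0,"ty": 0,"tz": 0,"wx": 0,"wy": 0,"wz": 0,"claw": 15},{"tx": 0,"ty": 0,"tz": 0,"wx": 0,"wy": 0,"wz": 0,"claw": 15}])

```text
time_s: 9.05
tool_pos: [0.5251, 0.2254, 0.2883]
tool_rot: [-2.377, -2.051, 0.004]
force: [2.8, -0.9, -18.3]
width: 0.278
grasp_force: 30.4
```

```bash
cat > st.py <<'E'
from h import *
s=env.state(); x=R.from_rotvec(s["tool_rot"]).as_matrix()[:,0]
print(s["tool_pos"].round(4),"F",s["force"].round(1),"M",s["wrist_torque"].round(2),"toolx yaw",np.degrees(np.arctan2(x[1],x[0])).round(1))
E
python3 st.py
```

```text
[0.5251 0.2254 0.2883] F [  2.8  -0.9 -18.3] M [-0.23 -1.17 -0.01] toolx yaw 81.6
```

Call:
drive_tool(motion=[{"tx": 0,"ty": 0,"tz": 0.015,"wx": 0,"wy": 0,"wz": -0.003,"claw": 15},{"tx": 0,"ty": 0,"tz": 0,"wx": 0,"wy": 0,"wz": -0.003,"claw": 15},{"tx": 0,"ty": 0,"tz": 0,"wx": 0,"wy": 0,"wz": -0.003,"claw": 15},{"tx": 0,"ty": 0,"tz": 0,"wx": 0,"wy": 0,"wz": -0.003,"claw": 15},{"tx": 0,"ty": 0,"tz": 0,"wx": 0,"wy": 0,"wz": -0.003,"claw": 15},{"tx": 0,"ty": 0,"tz": 0,"wx": 0,"wy": 0,"wz": -0.003,"claw": 15},{"tx": 0,"ty": 0,"tz": 0,"wx": 0,"wy": 0,"wz": -0.003,"claw": 15},{"tx": 0,"ty": 0,"tz": 0,"wx": 0,"wy": 0,"wz": -0.003,"claw": 15},{"tx": 0,"ty": 0,"tz": 0,"wx": 0,"wy": 0,"wz": 0,"claw": 15},{"tx": 0,"ty": 0,"tz": 0,"wx": 0,"wy": 0,"wz": 0,"claw": 15}])

```text
time_s: 10.05
tool_pos: [0.5254, 0.2253, 0.2884]
tool_rot: [-2.217, -2.225, 0.002]
force: [1.9, -1.2, -24.5]
width: 0.28
grasp_force: 30.4
```

```bash
python3 st.py
```

```text
[0.5254 0.2253 0.2884] F [  1.9  -1.2 -24.5] M [-0.22 -0.46 -0.04] toolx yaw 90.2
```

Call:
drive_tool(motion=[{"tx": 0,"ty": 0,"tz": 0.02,"wx": 0,"wy": 0,"wz": -0.003,"claw": 15},{"tx": 0,"ty": 0,"tz": 0,"wx": 0,"wy": 0,"wz": -0.003,"claw": 15},{"tx": 0,"ty": 0,"tz": 0,"wx": 0,"wy": 0,"wz": -0.003,"claw": 15},{"tx": 0,"ty": 0,"tz": 0,"wx": 0,"wy": 0,"wz": -0.003,"claw": 15},{"tx": 0,"ty": 0,"tz": 0,"wx": 0,"wy": 0,"wz": -0.003,"claw": 15},{"tx": 0,"ty": 0,"tz": 0,"wx": 0,"wy": 0,"wz": -0.003,"claw": 15},{"tx": 0,"ty": 0,"tz": 0,"wx": 0,"wy": 0,"wz": -0.003,"claw": 15},{"tx": 0,"ty": 0,"tz": 0,"wx": 0,"wy": 0,"wz": -0.003,"claw": 15},{"tx": 0,"ty": 0,"tz": 0,"wx": 0,"wy": 0,"wz": 0,"claw": 15},{"tx": 0,"ty": 0,"tz": 0,"wx": 0,"wy": 0,"wz": 0,"claw": 15}])

```text
time_s: 11.05
tool_pos: [0.5252, 0.2265, 0.2884]
tool_rot: [-2.041, -2.386, -0.001]
force: [-3.0, 5.7, -22.0]
width: 0.282
grasp_force: 30.5
```

```bash
python3 st.py
```

```text
[0.5252 0.2265 0.2884] F [ -3.    5.7 -22. ] M [ 0.59  0.47 -0.53] toolx yaw 98.9
```

A blocking torque of −0.53 N·m appeared at about 97°, far from the end stops. I'll ease the twist and lower gently to see whether it still sinks.

Call:
drive_tool(motion=[{"tx": 0,"ty": 0,"tz": 0.02,"wx": 0,"wy": 0,"wz": 0.003,"claw": 15},{"tx": 0,"ty": 0,"tz": 0.02,"wx": 0,"wy": 0,"wz": 0.003,"claw": 15},{"tx": 0,"ty": 0,"tz": 0.02,"wx": 0,"wy": 0,"wz": 0,"claw": 15},{"tx": 0,"ty": 0,"tz": 0.02,"wx": 0,"wy": 0,"wz": 0,"claw": 15},{"tx": 0,"ty": 0,"tz": 0.02,"wx": 0,"wy": 0,"wz": 0,"claw": 15},{"tx": 0,"ty": 0,"tz": 0.01,"wx": 0,"wy": 0,"wz": 0,"claw": 15},{"tx": 0,"ty": 0,"tz": 0,"wx": 0,"wy": 0,"wz": 0,"claw": 15},{"tx": 0,"ty": 0,"tz": 0,"wx": 0,"wy": 0,"wz": 0,"claw": 15},{"tx": 0,"ty": 0,"tz": 0,"wx": 0,"wy": 0,"wz": 0,"claw": 15},{"tx": 0,"ty": 0,"tz": 0,"wx": 0,"wy": 0,"wz": 0,"claw": 15}])

```text
time_s: 12.05
tool_pos: [0.5265, 0.2263, 0.2883]
tool_rot: [2.085, 2.347, 0.007]
force: [-5.0, 3.7, -6.8]
width: 0.278
grasp_force: 30.2
```

```bash
python3 st.py
```

```text
[0.5265 0.2263 0.2883] F [-5.   3.7 -6.8] M [ 0.22  1.34 -0.21] toolx yaw 96.8
```

Call:
drive_tool(motion=[{"tx": 0,"ty": 0,"tz": 0.03,"wx": 0,"wy": 0,"wz": 0,"claw": 15},{"tx": 0,"ty": 0,"tz": 0.03,"wx": 0,"wy": 0,"wz": 0,"claw": 15},{"tx": 0,"ty": 0,"tz": 0,"wx": 0,"wy": 0,"wz": 0,"claw": 15},{"tx": 0,"ty": 0,"tz": 0,"wx": 0,"wy": 0,"wz": 0,"claw": 15},{"tx": 0,"ty": 0,"tz": 0,"wx": 0,"wy": 0,"wz": 0,"claw": 15},{"tx": 0,"ty": 0,"tz": 0,"wx": 0,"wy": 0,"wz": 0,"claw": 15},{"tx": 0,"ty": 0,"tz": 0,"wx": 0,"wy": 0,"wz": 0,"claw": 15},{"tx": 0,"ty": 0,"tz": 0,"wx": 0,"wy": 0,"wz": 0,"claw": 15},{"tx": 0,"ty": 0,"tz": 0,"wx": 0,"wy": 0,"wz": 0,"claw": 15},{"tx": 0,"ty": 0,"tz": 0,"wx": 0,"wy": 0,"wz": 0,"claw": 15}])

```text
time_s: 13.05
tool_pos: [0.527, 0.2265, 0.288]
tool_rot: [2.084, 2.347, 0.011]
force: [-5.6, 2.5, -0.1]
width: 0.28
grasp_force: 30.2
```

```bash
python3 st.py
```

```text
[0.527  0.2265 0.288 ] F [-5.6  2.5 -0.1] M [ 0.18  1.77 -0.21] toolx yaw 96.8
```

Call:
drive_tool(motion=[{"tx": 0,"ty": 0,"tz": 0.04,"wx": 0,"wy": 0,"wz": 0,"claw": 15},{"tx": 0,"ty": 0,"tz": 0.04,"wx": 0,"wy": 0,"wz": 0,"claw": 15},{"tx": 0,"ty": 0,"tz": 0.04,"wx": 0,"wy": 0,"wz": 0,"claw": 15},{"tx": 0,"ty": 0,"tz": 0,"wx": 0,"wy": 0,"wz": 0,"claw": 15},{"tx": 0,"ty": 0,"tz": 0,"wx": 0,"wy": 0,"wz": 0,"claw": 15},{"tx": 0,"ty": 0,"tz": 0,"wx": 0,"wy": 0,"wz": 0,"claw": 15},{"tx": 0,"ty": 0,"tz": 0,"wx": 0,"wy": 0,"wz": 0,"claw": 15},{"tx": 0,"ty": 0,"tz": 0,"wx": 0,"wy": 0,"wz": 0,"claw": 15},{"tx": 0,"ty": 0,"tz": 0,"wx": 0,"wy": 0,"wz": 0,"claw": 15},{"tx": 0,"ty": 0,"tz": 0,"wx": 0,"wy": 0,"wz": 0,"claw": 15}])

```text
time_s: 14.05
tool_pos: [0.5279, 0.2266, 0.2845]
tool_rot: [2.083, 2.345, 0.014]
force: [-4.8, 2.9, 2.8]
width: 0.282
grasp_force: 30.3
```

```bash
python3 st.py
```

```text
[0.5279 0.2266 0.2845] F [-4.8  2.9  2.8] M [ 0.21  1.72 -0.12] toolx yaw 96.8
```

Call:
drive_tool(motion=[{"tx": 0,"ty": 0,"tz": 0.03,"wx": 0,"wy": 0,"wz": 0,"claw": 15},{"tx": 0,"ty": 0,"tz": 0.03,"wx": 0,"wy": 0,"wz": 0,"claw": 15},{"tx": 0,"ty": 0,"tz": 0,"wx": 0,"wy": 0,"wz": 0,"claw": 15},{"tx": 0,"ty": 0,"tz": 0,"wx": 0,"wy": 0,"wz": 0,"claw": 15},{"tx": 0,"ty": 0,"tz": 0,"wx": 0,"wy": 0,"wz": 0,"claw": 15},{"tx": 0,"ty": 0,"tz": 0,"wx": 0,"wy": 0,"wz": 0,"claw": 15},{"tx": 0,"ty": 0,"tz": 0,"wx": 0,"wy": 0,"wz": 0,"claw": 15},{"tx": 0,"ty": 0,"tz": 0,"wx": 0,"wy": 0,"wz": 0,"claw": 15},{"tx": 0,"ty": 0,"tz": 0,"wx": 0,"wy": 0,"wz": 0,"claw": 15},{"tx": 0,"ty": 0,"tz": 0,"wx": 0,"wy": 0,"wz": 0,"claw": 15}])

```text
time_s: 15.05
tool_pos: [0.5285, 0.2268, 0.2842]
tool_rot: [2.081, 2.344, 0.018]
force: [-7.0, 3.3, 10.6]
width: 0.283
grasp_force: 30.6
```

```bash
python3 st.py
```

```text
[0.5285 0.2268 0.2842] F [-7.   3.3 10.6] M [ 0.18  2.05 -0.09] toolx yaw 96.8
```

It no longer sinks: upward force rises to 10.6 N at a constant height of 77 mm, so the button is in. I'll relieve the force, open and withdraw upwards.

Call:
drive_tool(motion=[{"tx": 0,"ty": 0,"tz": -0.03,"wx": 0,"wy": 0,"wz": 0,"claw": 15},{"tx": 0,"ty": 0,"tz": -0.03,"wx": 0,"wy": 0,"wz": 0,"claw": 15},{"tx": 0,"ty": 0,"tz": 0,"wx": 0,"wy": 0,"wz": 0,"claw": 28},{"tx": 0,"ty": 0,"tz": 0,"wx": 0,"wy": 0,"wz": 0,"claw": 40},{"tx": 0,"ty": 0,"tz": 0,"wx": 0,"wy": 0,"wz": 0,"claw": 60},{"tx": 0,"ty": 0,"tz": 0,"wx": 0,"wy": 0,"wz": 0,"claw": 80},{"tx": 0,"ty": 0,"tz": 0,"wx": 0,"wy": 0,"wz": 0,"claw": 80},{"tx": 0,"ty": 0,"tz": 0,"wx": 0,"wy": 0,"wz": 0,"claw": 80},{"tx": 0,"ty": 0,"tz": 0,"wx": 0,"wy": 0,"wz": 0,"claw": 80},{"tx": 0,"ty": 0,"tz": 0,"wx": 0,"wy": 0,"wz": 0,"claw": 80}])

```text
time_s: 16.05
tool_pos: [0.5258, 0.2253, 0.2767]
tool_rot: [-2.088, -2.347, 0.0]
force: [-0.2, 0.5, 0.0]
width: 0.864
grasp_force: 0.0
```

Call:
drive_tool(motion=[{"tx": 0,"ty": 0,"tz": -0.2,"wx": 0,"wy": 0,"wz": 0,"claw": 80},{"tx": 0,"ty": 0,"tz": -0.4,"wx": 0,"wy": 0,"wz": 0,"claw": 80},{"tx": 0,"ty": 0,"tz": -0.6,"wx": 0,"wy": 0,"wz": 0,"claw": 80},{"tx": 0,"ty": 0,"tz": -0.6,"wx": 0,"wy": 0,"wz": 0,"claw": 80},{"tx": 0,"ty": 0,"tz": -0.6,"wx": 0,"wy": 0,"wz": 0,"claw": 80},{"tx": 0,"ty": 0,"tz": -0.4,"wx": 0,"wy": 0,"wz": 0,"claw": 80},{"tx": 0,"ty": 0,"tz": 0,"wx": 0,"wy": 0,"wz": 0,"claw": 80},{"tx": 0,"ty": 0,"tz": 0,"wx": 0,"wy": 0,"wz": 0,"claw": 80},{"tx": 0,"ty": 0,"tz": 0,"wx": 0,"wy": 0,"wz": 0,"claw": 80},{"tx": 0,"ty": 0,"tz": 0,"wx": 0,"wy": 0,"wz": 0,"claw": 80}])

```text
time_s: 17.05
tool_pos: [0.5254, 0.2253, 0.3874]
tool_rot: [-2.087, -2.346, 0.003]
force: [-0.7, -0.1, -0.0]
width: 0.873
grasp_force: 0.0
```

```bash
python3 st.py
python3 - <<'E'
from h import *
cv2.imwrite("pics/s3.png",env.read_camera("side")[:,:,::-1])
E
```

```text
[0.5254 0.2253 0.3874] F [-0.7 -0.1 -0. ] M [-0.01 -0.04 -0.02] toolx yaw 96.7
```

View pics/s3.png

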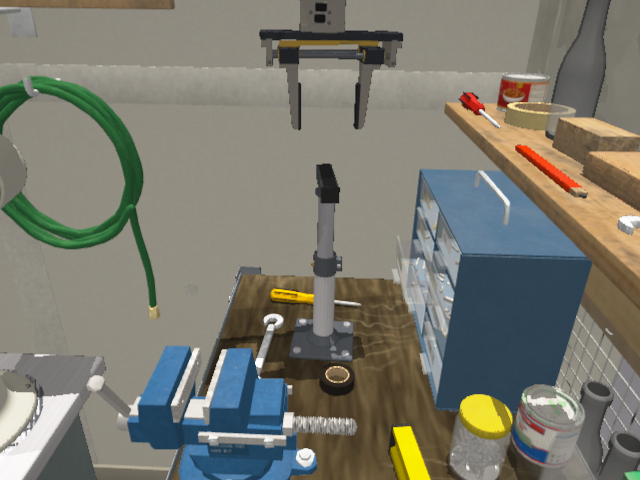

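The support stands raised on its own, with the bar at (327,183), the gripper clear above it at row 125, and the tools where they were. Handing in.

```bash
python3 -c "
from workcell import env
print(env.hand_in())"
```

```text
the job is handed in; nothing more can be done
None
```

The job is handed in; no verdict came back. The post was drawn up to its 81 mm stop and twisted until the button clicked in. It was still standing by itself, locked at about 77 mm, with the arm clear and the tools unmoved in the last picture.

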